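Ready the kitchen sink for a descale: shot of soap, then uncap the limescale remover

TASK

Ready the sink for a descaling wash: first press the head of the built-in soap dispenser well down and let it spring back up, so that a shot of washing-up liquid goes into the bowl. Then open the white limescale-remover bottle with the red push-and-turn safety cap: push the cap down, keep it pushed while you turn it anticlockwise (seen from above) out of its lock, and lift it straight off. Finish while still holding the cap level in the gripper, several centimetres directly above the open neck, with the bottle left standing where it was and the glasses and the blue bottle undisturbed.

Things in the scene. Friction and masses are not known exactly. Their poses are not given: they have to be found in the camera images.
- pump_top (a point): centre of the round flat top (34 mm across) of the chrome soap dispenser's pump head, 103 mm above the worktop at rest. The dispenser is fixed in the worktop beside the sink bowl; its spout (12 mm thick, top 5 mm below the head's top) runs 115 mm along the point's +y out over the bowl. Press it straight down, for example with closed fingertips
- pump (a joint): how far the pump head is pressed down, m: 0 at rest, 0.014 fully down; a good press is 0.008 or more. Sprung: 4 N starts it, 8 N holds it 0.008 down, 10 N fully down; springs back by itself
- bottle: the limescale remover: a loose round white plastic bottle with a turquoise label, full (about 0.6 kg), not fastened down. 80 mm across up to 108 mm high, then a shoulder narrowing to a 31 mm neck at 136 mm; the neck's rim is 168 mm above the base. Origin: centre of the underside, z up. Three lugs round the neck hold the cap
- cap_center (a point): centre (on the axis, half-way up) of the red ribbed push-and-turn cap: 50 mm across, 34 mm high, two white anticlockwise arrows on its closed top, 35 g. While locked this point is 163 mm above the bottle's base, the cap's underside at 146 mm and its top at 180 mm; axes as the bottle's. An inner spring carries it: 4 N starts it down, 9 N has it 4 mm down, it bottoms at 5.5 mm
- cap: the same red cap, origin at the centre of its underside. Less than 4 mm down it is locked: it turns only 3 degrees, then turns the bottle with it, and pulled up it lifts the bottle. Kept 4 mm or more down it turns anticlockwise; from 25 to 95 degrees past the locked position it is free to lift off (aim for about 60). Clockwise it is blocked
- cleaner: bystander: a loose blue plastic cleaner bottle with a white cap, 62 mm across, 195 mm high; origin at the centre of its underside. It may stand on either side of the white bottle, about 150 to 330 mm away
- flute_a_mid (a point): bystander: a loose champagne flute of clear glass, 200 mm high, foot 64 mm across, bowl 49 mm; the point is on its axis 100 mm up
- flute_b_mid (a point): bystander: a second such flute; same point
Things that resemble listed ones, but are neither listed nor needed, are in the scene too. Of the things like the cap, leave any that is black; of the rest the larger one is meant. Of the things shaped like the part that bears pump_top, the bare steel one is meant.

How it is judged (in metres and radians):
On the way, in this order (a step that is already met when the one before it is completed fails the run):
1. the soap dispenser's head is pressed down, 8 mm or more (value of joint pump above 0.008 m), for 0.1 s.
2. the head has been let spring back up (value of joint pump below 0.002 m), for 0.1 s.
3. the locked cap is pushed down on the bottle, 3 mm or more (z of cap_center in the frame of bottle below 0.16 m and angle between the x axis of cap and the x axis of bottle, either way round below 0.3 rad), for 0.05 s.
4. the cap is turned out of its lock, 23 degrees or more, still on the neck (z of cap_center in the frame of bottle below 0.17 m and horizontal distance between cap_center and bottle below 0.01 m and angle between the x axis of cap and the x axis of bottle, either way round above 0.4 rad), for 0.05 s.
At the end, for the whole second after the job is handed in: Cap held still in the fingers, level within 15 degrees, clear of the bottle, centre 42 mm or more above where it sat, within 35 mm of the bottle's axis; bottle upright on the worktop within 50 mm of its start; pump head up; blue bottle and flutes within 30 mm of their starts (z of cap_center in the frame of bottle above 0.205 m and horizontal distance between cap_center and bottle below 0.035 m and angle between cap's own z axis and vertical below 0.26 rad and contact force between the fingers and cap above 1 N and contact force between cap and bottle below 0.05 N and linear speed of cap below 0.03 m/s and angle between bottle's own z axis and vertical below 0.05 rad and height (world z) of bottle below 0.004 m and distance of bottle from where it was at the start of the episode below 0.05 m and linear speed of bottle below 0.02 m/s and value of joint pump below 0.002 m and distance of each of cleaner, flute_a_mid, flute_b_mid from where it was at the start of the episode below 0.03 m); the arm keeps its last pose, push and grip.
It fails at once if the bottle is lifted off the worktop by more than 15 mm or tipped by more than 17 degrees (height (world z) of bottle above 0.015 m or angle between bottle's own z axis and vertical above 0.3 rad).
It fails at once if the blue bottle or a flute is knocked more than 30 mm out of place or over (distance of any of cleaner, flute_a_mid, flute_b_mid from where it was at the start of the episode above 0.03 m or angle between cleaner's own z axis and vertical above 0.4 rad).
It also fails if it takes over 54 s, if anything falls off the work surface, if the arm or the gripper's body presses on something with over 40 N, if the wrist force passes 120 N, or if a joint passes its speed limit or range.

ROBOT

A 7-joint arm with a two-finger parallel gripper is mounted at the origin on the work surface. World frame = base frame: x ahead of the robot, y to its left, z up, the work surface at z = 0. Lengths are in mm, angles in rad, forces in N, time in s.
With the tool pointing down it reaches from about 400 to 925 mm from the base axis. Payload 5.6 kg.
Tool frame: the origin (TCP) lies midway between the tips of the shut fingers; the grasp point (between the pads) lies 19 mm behind it (ctrl.tcp_to_grasp is the distance from the TCP to the grasp point, in mm); z points along the fingers, y is the line along which they close (so a half turn about z gives the same grasp; the last joint's range is limited). The gripper opens to 85 mm and grips with 20 to 120 N. Pads are 22 mm wide; open, the fingers measure 114 mm over their backs; the gripper's body (76 mm by 85 mm) begins 54 mm behind the grasp point. The pads swing forward as they close: fully open they stand 13 mm farther back than shut.
Start: joints at [1.096, 0.468, -0.012, 1.603, 0.006, 1.071, -0.056], TCP at [271.991, -590.364, 231.29] pointing down, gripper open.
Joint ranges: [-2.53, 2.53], [-0.31, 2.02], [-1.57, 1.55], [0.28, 2.44], [-1.29, 4.43], [0.15, 1.84], [-2.92, 2.92]. Speed limits (rad/s): [2.57, 2.57, 3.14, 3.14, 3.14, 3.14, 3.14].

INTERFACE

Orientations are given as [roll, pitch, yaw] about the fixed x, y, z axes, in that order (R = Rz(yaw) Ry(pitch) Rx(roll)).
In Python, from plant import ctrl, camera, finder gives the robot as it stands.
- The arm moves only by the shell command python3 -m handwheel 'ROWS' [FORCE]. ROWS is JSON, a list that holds one entry, the list of rows, each a list of 7 numbers: the shift along the world's x, y, z in mm, then the turn, a rotation vector about the world's x, y, z in degrees, then the opening, from 0 (shut) to 1 (fully open). A call has exactly 10 rows; each row shifts and turns the commanded pose from where the row before left it; what a row does not reach is not made up. A row lasts 1/12 s, in which the tool goes at most 41.7 mm and 7.16 degrees, less where a joint would pass 70% of its speed; a pose out of reach is approached as far as the arm can. A call with a gripper value outside its range is refused whole. The fingers move at their own pace and stop on an object; FORCE is the grip in N (left out, the last holds). Time passes only in rows, so rows that do not move let the fingers close, or fill a call up. It gives the time, the measured TCP pose, the force, the opening and the grip force at its end, in the units of the state.
- ctrl.sense(): the state, without advancing time (a new reading comes with each control period).
- camera(name): name is "scene" or "top" or "wrist"; returns a dict with "pixels" (420x560x3 uint8, red, green, blue), "intrinsics" (3x3 intrinsics, pixels), "extrinsics" (4x4, takes a point from world to camera coordinates); the wrist camera has in their place "tool_from_camera" (4x4, takes a point from camera to tool coordinates, whose origin is the TCP and whose axes are the flange's). Camera axes: x right, y up, looking along -z (the intrinsics and any distortion apply to the point x, -y, -z); pixel columns grow to the right and rows downward; lengths in mm; the calibration is good to about 2 mm. A picture is of the moment at which its call begins: read the wrist's pose just before it. There is no depth.
- ctrl.sign_off(): hands the job in; it is judged then, once.
Trained networks look in a picture, given as the dict that the camera call returned (one of the last four; its "shot" number tells which), for a name from the list of things; names that differ only in an ending like _2 or _b are one class to them, and where a whole thing is asked for, a point or a joint stands for the part that bears it (a point fixed in the world has none). Each returns a list of dicts, best first, with "conf" (0 to 1); they miss things now and then, are a little off and sometimes report something else, mostly with a low value. They report only what shows in the picture. A call takes as long as a camera call. They do not tell look-alikes from the thing itself.
- finder.outline_of(thing, picture): "mask" (420x560 bool, what is visible of it) and "bbox" ([centre column, centre row, width, height] in pixels, round what is visible of it).
- finder.tip_of(thing, picture): "point" ([column, row] in pixels: a listed point, or the origin of a listed thing).
The state is a dict: "t": time; "joint_positions": joint angles; "qd": joint speeds; "effort": joint torques, N m; "ee_pos": TCP position; "eef_rot": TCP orientation; "ft_force": force on the tool from outside, world axes, zero at the start; "ft_torque": the same for the moment, N m; "opening": opening from 0.0 (shut) to 1.0 (fully open); "gripper_force": force on a finger pad.
Only numpy, scipy, OpenCV 4.12 (cv2) and the standard library are available. Lean on these libraries where they do the work, as an engineer would, in place of code of your own. Each camera call takes 0.05 s, during which the arm holds its last target. There are 200 camera calls.

## Working session

There is one attempt and no reset: what is moved stays moved. The work goes in short steps, Python scripts to look and compute and a shell command to move; the robot and the scene stay as the last step left them, time stands still between calls to the robot, and variables do not carry over. Pictures are saved under pics/ and viewed, at most 10 in all, crops included, and the job is handed in when it is done.

```bash
ls; mkdir -p pics
cat > h.py <<'E'
import numpy as np, cv2
from plant import ctrl, camera, finder
from scipy.spatial.transform import Rotation as R
def ray(pic,uv,wrist=None):
    K=np.array(pic["intrinsics"]);p=np.linalg.inv(K)@[uv[0],uv[1],1];d=np.array([p[0],-p[1],-p[2]])
    if "extrinsics" in pic: T=np.linalg.inv(np.array(pic["extrinsics"]))
    else:
        W=np.eye(4);W[:3,:3]=R.from_euler('xyz',wrist["eef_rot"]).as_matrix();W[:3,3]=wrist["ee_pos"];T=W@np.array(pic["tool_from_camera"])
    return T[:3,3],T[:3,:3]@d
def atz(pic,uv,z,wrist=None):
    o,d=ray(pic,uv,wrist);return o+d*(z-o[2])/d[2]
def save(pic,n,f=1): 
    a=cv2.cvtColor(pic["pixels"],cv2.COLOR_RGB2BGR);cv2.imwrite('pics/'+n,a)
E
python3 - <<'E'
from h import *
s=ctrl.sense();print(s)
P={n:camera(n) for n in("scene","top")}
for n,p in P.items():
    save(p,n+'0.png'); print(n,{k:v for k,v in p.items() if k!='pixels'})
    for t,z in(("pump_top",103),("cap_center",163),("bottle",0),("cleaner",0),("flute_a_mid",100)):
        for r in finder.tip_of(t,p)[:4]: print(n,t,np.round(r["point"]),round(r["conf"],2),np.round(atz(p,r["point"],z)))
E
```

```text
pics
{'t': 0.0, 'joint_positions': array([ 1.09602563,  0.46840102, -0.01160469,  1.60366026,  0.0060361 ,
        1.0713541 , -0.0562844 ]), 'qd': array([ 0.00081459,  0.00089289, -0.00070539,  0.00093007,  0.00039345,
        0.00247932,  0.00242012]), 'effort': array([-1.02893940e-03, -5.32386410e+01,  2.05322332e-02, -2.51304030e+01,
        1.12599213e-02,  7.86302233e-03, -8.02152584e-07]), 'ee_pos': array([ 271.70519195, -589.86704292,  230.30768421]), 'eef_rot': array([-3.13981048e+00,  1.55140558e-04,  4.31741644e-01]), 'ft_force': array([0.44493093, 0.11872057, 0.19250398]), 'ft_torque': array([-0.05169995, -0.00961701,  0.00561246]), 'gripper_force': 0.0, 'opening': 1.0018217299064234}
scene {'intrinsics': array([[516.23760348,   0.        , 272.14757568],
       [  0.        , 516.23760348, 206.3413575 ],
       [  0.        ,   0.        ,   1.        ]]), 'extrinsics': array([[ 5.53136287e-01,  8.32925324e-01,  1.66027624e-02,
        -2.95951964e+02],
       [-6.07653161e-01,  3.89741979e-01,  6.91996262e-01,
         2.62265922e+02],
       [ 5.69910417e-01, -3.928569
[... 1186 characters left out ...]
       -5.57830856e+02],
       [-1.88780645e-01,  8.66380296e-03,  9.81981062e-01,
        -1.31120771e+03],
       [ 0.00000000e+00,  0.00000000e+00,  0.00000000e+00,
         1.00000000e+00]]), 'shot': 2}
top pump_top [200. 195.] 0.53 [599. 190. 103.]
top pump_top [138. 226.] 0.51 [516. 353. 103.]
top pump_top [197. 267.] 0.51 [408. 194. 103.]
top cap_center [323. 207.] 0.73 [ 552. -133.  163.]
top cap_center [322. 258.] 0.58 [ 423. -126.  163.]
top cap_center [256. 247.] 0.57 [452.  39. 163.]
top cap_center [354. 210.] 0.41 [ 546. -210.  163.]
top bottle [318. 217.] 0.87 [ 556. -132.    0.]
top cleaner [256. 247.] 0.84 [470.  47.   0.]
top flute_a_mid [409. 252.] 0.93 [ 443. -362.  100.]
```

View pics/scene0.png

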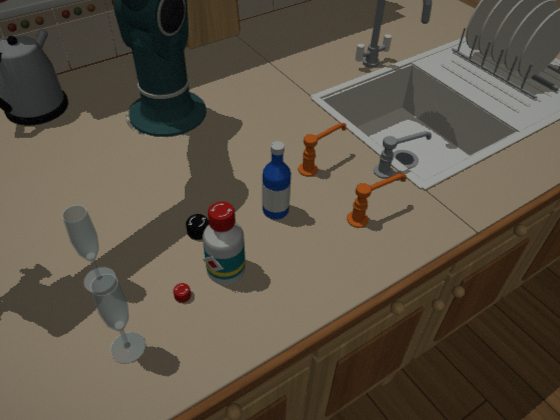

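View pics/top0.png

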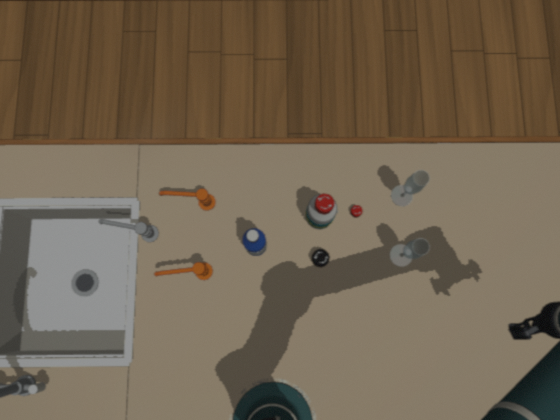

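The scene picture shows the steel pump head at (391,136), with orange look-alikes at (311,138) and (363,187). The red cap is on the white bottle at (220,215). The small loose red cap is at (181,292) and the black one at (197,226). The flutes stand at (80,235) and (113,310), and the cleaner is at (277,185). In the top view the bottle is at (322,207), the steel pump at (143,228), and the flute feet at (402,195) and (402,255).

I'm choosing the steel head (world ≈ 509,356) and the larger red cap on the bottle (≈ 555,-133). One crop will confirm both while I set out.

```bash
python3 - <<'E'
import cv2,numpy as np
a=cv2.imread('pics/scene0.png')
c=lambda x,y:cv2.resize(a[y:y+100,x:x+100],(400,400),interpolation=cv2.INTER_CUBIC)
cv2.imwrite('pics/crop.png',np.hstack([c(340,90),c(160,195)]))
E
python3 -m handwheel '[[[24,25,12,0,0,0,0],[24,25,12,0,0,0,0],[24,30,12,0,0,0,0],[24,30,12,0,0,0,0],[27,29,10,0,0,0,0],[27,29,10,0,0,0,0],[27,29,8,0,0,0,0],[27,29,8,0,0,0,0],[27,29,8,0,0,0,0],[27,29,8,0,0,0,0]]]'
```

```text
t: 1.43
ee_pos: [531.0, -304.8, 332.1]
eef_rot: [3.141, -0.0, 0.432]
ft_force: [0.6, -0.1, -0.2]
opening: 0.001
gripper_force: 0.0
```

View pics/crop.png

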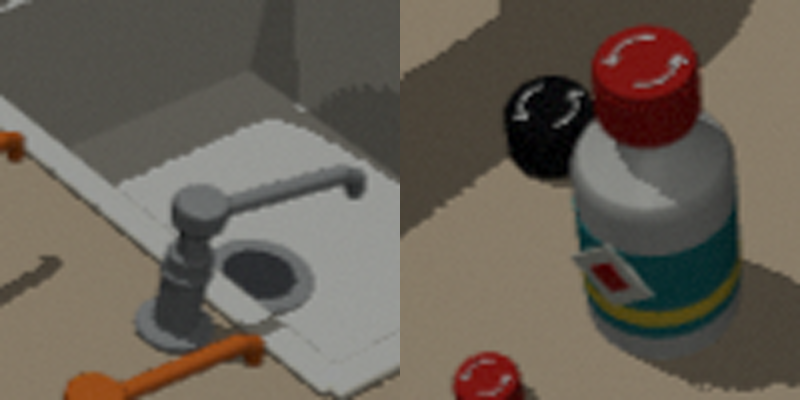

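The crop confirms both: the left half shows the steel head at about (390,143) in the full frame, and the right half shows the larger red arrowed cap on the white bottle. I'm now moving to the pump.

```bash
python3 -m handwheel '[[[0,38,0,0,0,0,0],[0,38,0,0,0,0,0],[0,38,0,0,0,0,0],[0,38,0,0,0,0,0],[0,38,0,0,0,0,0],[0,38,0,0,0,0,0],[0,38,0,0,0,0,0],[0,38,0,0,0,0,0],[0,38,0,0,0,0,0],[0,38,0,0,0,0,0]]]'
python3 -m handwheel '[[[-2,38,0,0,0,0,0],[-2,38,0,0,0,0,0],[-2,38,0,0,0,0,0],[-2,38,-5,0,0,0,0],[-2,38,-10,0,0,0,0],[-2,38,-10,0,0,0,0],[-2,36,-15,0,0,0,0],[-2,10,-30,0,0,0,0],[-2,0,-30,0,0,0,0],[0,0,0,0,0,0,0]]]'
python3 - <<'E'
from h import *
s=ctrl.sense();print(s["ee_pos"],s["eef_rot"],s["joint_positions"])
for n in("wrist","top","scene"):
    p=camera(n)
    if n=="wrist":save(p,'w1.png')
    for r in finder.tip_of("pump_top",p)[:4]: print(n,np.round(r["point"]),round(r["conf"],2),np.round(atz(p,r["point"],103,s),1))
E
```

```text
t: 2.27
ee_pos: [529.7, 75.4, 331.7]
eef_rot: [3.141, -0.001, 0.431]
ft_force: [0.1, -0.4, 0.3]
opening: -0.005
gripper_force: 0.0
t: 3.1
ee_pos: [508.4, 346.5, 225.1]
eef_rot: [3.14, 0.011, 0.434]
ft_force: [-0.3, -1.5, -0.6]
opening: 0.002
gripper_force: 0.0
[508.35575073 346.50447724 225.14070981] [3.14013482 0.01088461 0.43449151] [-0.29608026  0.47408015 -0.47938042  1.66482957  0.23997186  1.0729112
 -1.98422341]
wrist [283. 193.] 0.98 [515.3 345.7 103. ]
wrist [529. 175.] 0.97 [603.3 186.5 103. ]
top [199. 197.] 0.83 [595.4 193.2 103. ]
top [198. 268.] 0.62 [405.4 190.3 103. ]
top [143. 227.] 0.49 [514.7 340.  103. ]
scene [392. 137.] 0.97 [508.3 359.6 103. ]
scene [362. 187.] 0.91 [601.  186.7 103. ]
scene [311. 137.] 0.88 [403.7 194.6 103. ]
```

View pics/w1.png

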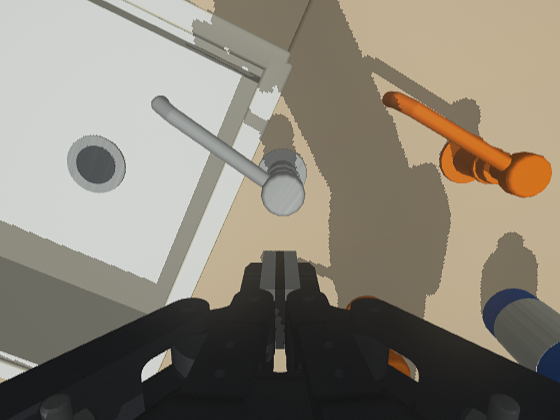

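The wrist view shows the steel head's top at (283,192) and an orange look-alike at (525,175). I'll go closer and re-check.

```bash
python3 -m handwheel '[[[2,1,-12,0,0,0,0],[2,1,-12,0,0,0,0],[1,0,-12,0,0,0,0],[1,0,-12,0,0,0,0],[0,0,-12,0,0,0,0],[0,0,-12,0,0,0,0],[0,0,0,0,0,0,0],[0,0,0,0,0,0,0],[0,0,0,0,0,0,0],[0,0,0,0,0,0,0]]]'
python3 - <<'E'
from h import *
s=ctrl.sense();print(s["ee_pos"],s["eef_rot"],s["ft_force"])
p=camera("wrist");save(p,'w2.png')
for r in finder.tip_of("pump_top",p)[:2]: print(np.round(r["point"]),round(r["conf"],2),np.round(atz(p,r["point"],103,s),1))
for r in finder.outline_of("pump_top",p)[:2]: print(r["bbox"],r["conf"])
E
```

```text
t: 4.23
ee_pos: [518.4, 350.1, 160.1]
eef_rot: [-3.141, -0.001, 0.432]
ft_force: [0.1, -0.6, 0.6]
opening: 0.001
gripper_force: 0.0
[518.37599422 350.10490247 160.0777576 ] [-3.14131061e+00 -1.43645416e-03  4.31837602e-01] [ 0.07885464 -0.64951183  0.56539781]
[282. 237.] 0.97 [514.7 346.  103. ]
[210.1, 184.3, 204.8, 150.6] 0.96
[483.0, 165.8, 154.0, 124.6] 0.62
```

View pics/w2.png

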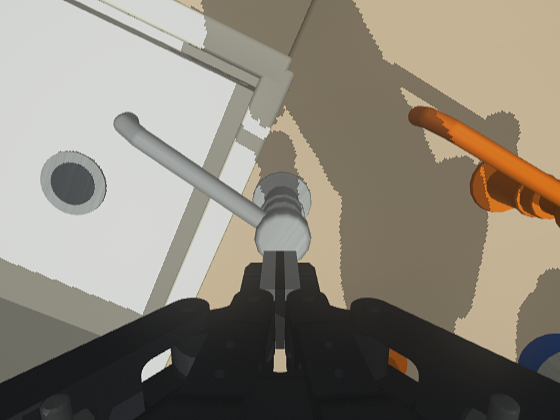

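The head's top is at (283,238) just ahead of the fingertips, which matches (515,346). Pressing now.

```bash
python3 -m handwheel '[[[-3,-4,-10,0,0,0,0],[0,0,-12,0,0,0,0],[0,0,-12,0,0,0,0],[0,0,-12,0,0,0,0],[0,0,-8,0,0,0,0],[0,0,-5,0,0,0,0],[0,0,-5,0,0,0,0],[0,0,-4,0,0,0,0],[0,0,0,0,0,0,0],[0,0,0,0,0,0,0]]]'
```

```text
t: 5.22
ee_pos: [514.2, 344.9, 91.4]
eef_rot: [3.14, 0.003, 0.432]
ft_force: [-4.4, -4.0, 8.5]
opening: 0.003
gripper_force: 4.2
```

```bash
python3 -m handwheel '[[[0,0,-2,0,0,0,0],[0,0,-1,0,0,0,0],[0,0,0,0,0,0,0],[0,0,0,0,0,0,0],[0,0,0,0,0,0,0],[0,0,0,0,0,0,0],[0,0,0,0,0,0,0],[0,0,0,0,0,0,0],[0,0,0,0,0,0,0],[0,0,0,0,0,0,0]]]'
python3 -m handwheel '[[[0,0,5,0,0,0,0],[0,0,10,0,0,0,0],[0,0,20,0,0,0,0],[0,0,30,0,0,0,0],[0,0,30,0,0,0,0],[0,0,30,0,0,0,0],[0,-5,30,0,0,0,0],[0,-30,25,0,0,0,0],[0,-35,20,0,0,0,0],[0,-35,10,0,0,0,1]]]'
```

```text
t: 6.05
ee_pos: [514.2, 345.0, 89.1]
eef_rot: [3.14, 0.002, 0.432]
ft_force: [-5.4, -4.4, 10.3]
opening: -0.001
gripper_force: 5.3
t: 6.88
ee_pos: [515.8, 241.2, 301.3]
eef_rot: [-3.141, -0.005, 0.434]
ft_force: [0.4, -0.3, 0.6]
opening: 0.124
gripper_force: 0.0
```

```bash
python3 -m handwheel '[[[2,-38,0,0,0,0,1],[2,-38,0,0,0,0,1],[2,-38,0,0,0,0,1],[2,-38,0,0,0,0,1],[2,-38,0,0,0,0,1],[2,-38,0,0,0,0,1],[2,-38,0,0,0,0,1],[2,-38,0,0,0,0,1],[2,-38,0,0,0,0,1],[2,-32,0,0,0,0,1]]]'
python3 -m handwheel '[[[0,0,0,0,0,0,1],[0,0,0,0,0,0,1],[0,0,0,0,0,0,1],[0,0,0,0,0,0,1],[0,0,0,0,0,0,1],[0,0,0,0,0,0,1],[0,0,0,0,0,0,1],[0,0,0,0,0,0,1],[0,0,0,0,0,0,1],[0,0,0,0,0,0,1]]]'
cat > look.py <<'E'
from h import *
import sys
s=ctrl.sense();print(s["ee_pos"],s["eef_rot"],s["joint_positions"][[0,6]])
for n in("wrist","top","scene"):
    p=camera(n)
    if n=="wrist":save(p,sys.argv[1])
    for t,z in(("cap_center",163),("bottle",0),("pump_top",103),("flute_a_mid",100),("cleaner",0)):
        if n=="wrist" and t in("flute_a_mid","pump_top"):continue
        for r in finder.tip_of(t,p)[:3]: print(n,t,np.round(r["point"]),round(r["conf"],2),np.round(atz(p,r["point"],z,s),1))
    hsv=cv2.cvtColor(p["pixels"],cv2.COLOR_RGB2HSV)
    m=((hsv[...,0]<6)|(hsv[...,0]>174))&(hsv[...,1]>180)&(hsv[...,2]>90)
    k,l,st,c=cv2.connectedComponentsWithStats(m.astype(np.uint8))
    for i in np.argsort(-st[1:,4])[:2]+1: print('red',st[i],c[i].round(),atz(p,c[i],175,s).round(1))
E
python3 look.py w3.png
```

```text
t: 7.72
ee_pos: [534.9, -136.4, 298.5]
eef_rot: [3.14, -0.0, 0.43]
ft_force: [0.8, 0.0, -1.1]
opening: 1.003
gripper_force: 0.0
t: 8.55
ee_pos: [535.0, -133.2, 298.3]
eef_rot: [3.142, 0.0, 0.432]
ft_force: [-0.2, -0.2, 0.6]
opening: 0.997
gripper_force: 0.0
[ 534.99583388 -133.23835331  298.30732342] [3.14150702e+00 5.29040670e-05 4.32004814e-01] [ 0.42453515 -1.02753889]
wrist cap_center [299. 170.] 0.98 [ 562.  -138.2  163. ]
wrist cap_center [249. 242.] 0.8 [ 491.5 -126.6  163. ]
wrist cap_center [372. 179.] 0.71 [ 579.1 -192.8  163. ]
wrist bottle [292. 152.] 0.57 [ 558.9 -139.9    0. ]
wrist bottle [544. 210.] 0.3 [ 626.7 -459.4    0. ]
wrist cleaner [123. 152.] 0.66 [473.7  45.6   0. ]
red [ 268  142   63   63 2655] [299. 173.] [ 561.1 -138.   175. ]
red [365 169  26  26 394] [377. 181.] [ 579.9 -193.5  175. ]
top cap_center [319. 256.] 0.52 [ 428.2 -119.7  163. ]
top bottle [318. 217.] 0.44 [ 556.8 -132.     0. ]
top pump_top [200. 194.] 0.71 [602.  191.2 103. ]
top pump_top [199. 267.] 0.6 [407.2 189.3 103. ]
top pump_top [254. 246.] 0.6 [461.6  45.9 103. ]
top flute_a_mid [411. 250.] 0.67 [ 448.  -367.1  100. ]
top cleaner [257. 249.] 0.67 [465.3  42.9   0. ]
scene cap_center [223. 216.] 0.87 [ 563.6 -132.1  163. ]
scene cap_center [183. 292.] 0.78 [ 675.  -270.4  163. ]
scene cap_center [198. 225.] 0.58 [ 557.6 -181.6  163. ]
scene bottle [228. 270.] 0.73 [ 566.3 -131.3    0. ]
scene pump_top [362. 188.] 0.98 [603.  185.2 103. ]
scene pump_top [311. 137.] 0.8 [404.8 194.3 103. ]
scene flute_a_mid [ 91. 250.] 0.55 [ 450.7 -358.8  100. ]
scene cleaner [277. 211.] 0.96 [480.5  49.2   0. ]
scene cleaner [113. 317.] 0.39 [ 543.4 -373.8    0. ]
red [208 202  26  18 276] [220. 211.] [ 558.3 -133.7  175. ]
red [174 283  15  13 107] [181. 290.] [ 676.9 -273.7  175. ]
```

View pics/w3.png

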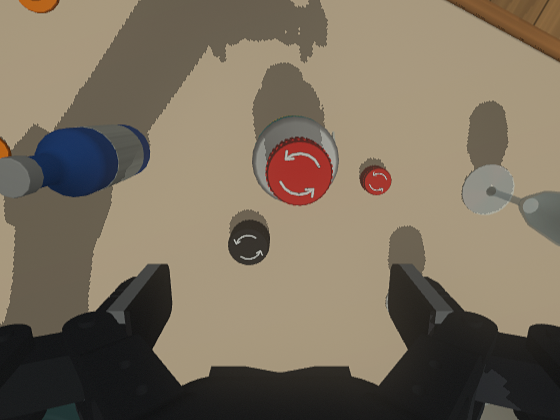

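The wrist view shows the large red cap at (299,172), with the small red cap at (376,180), the black cap at (249,242), the blue bottle at (70,160) and a flute at (490,190) all clear of the fingers. I'll come in above it for one closer look.

```bash
python3 -m handwheel '[[[5,-1,-12,0,0,0,1],[5,-1,-12,0,0,0,1],[5,-1,-12,0,0,0,1],[5,-1,-12,0,0,0,1],[5,0,-12,0,0,0,1],[0,0,0,0,0,0,1],[0,0,0,0,0,0,1],[0,0,0,0,0,0,1],[0,0,0,0,0,0,1],[0,0,0,0,0,0,1]]]'
python3 look.py w4.png | egrep '^\[|wrist|red'
```

```text
t: 10.18
ee_pos: [560.3, -137.4, 239.1]
eef_rot: [3.141, -0.001, 0.432]
ft_force: [0.1, -0.5, 0.4]
opening: 1.0
gripper_force: 0.0
[ 560.27971779 -137.39729983  239.10212238] [ 3.14061975e+00 -1.03635420e-03  4.31750501e-01] [ 0.40529075 -1.05414306]
wrist cap_center [371. 209.] 0.88 [ 590.6 -187.3  163. ]
wrist cap_center [231. 280.] 0.56 [ 509.2 -126.2  163. ]
wrist bottle [277. 178.] 0.9 [ 557.3 -136.6    0. ]
wrist cleaner [ 92. 175.] 0.67 [478.7  43.8   0. ]
red [ 240  188   79   75 3974] [279. 225.] [ 560.4 -137.8  175. ]
red [363 199  29  28 504] [377. 212.] [ 591.8 -187.2  175. ]
red [316 204   4   6  15] [318. 206.] [ 552.4 -118.2  175. ]
red [208 202  26  18 277] [220. 211.] [ 558.3 -133.8  175. ]
red [174 283  15  13 109] [181. 290.] [ 676.8 -273.6  175. ]
```

View pics/w4.png

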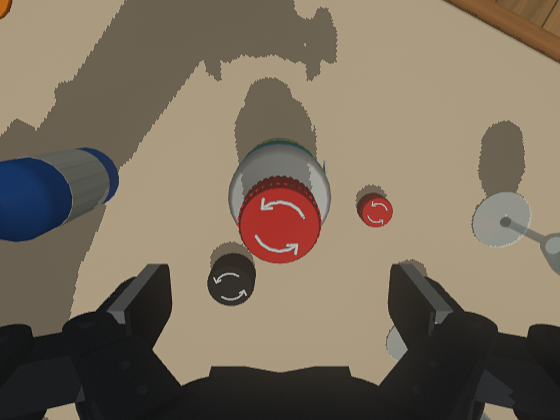

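The cap's disc at (280,225) is centred between the fingers, and the TCP matches it within 1 mm. Descending.

```bash
python3 -m handwheel '[[[0,0,-14,0,0,0,1],[0,0,-14,0,0,0,1],[0,0,-14,0,0,0,1],[0,0,-14,0,0,0,1],[0,0,-14,0,0,0,1],[0,0,-14,0,0,0,1],[0,0,-10,0,0,0,1],[0,0,-5,0,0,0,1],[0,0,0,0,0,0,1],[0,0,0,0,0,0,1]]]'
python3 -m handwheel '[[[0,0,0,0,0,0,0.55],[0,0,0,0,0,0,0.5],[0,0,0,0,0,0,0.4],[0,0,0,0,0,0,0.3],[0,0,0,0,0,0,0.3],[0,0,0,0,0,0,0.3],[0,0,0,0,0,0,0.3],[0,0,0,0,0,0,0.3],[0,0,0,0,0,0,0.3],[0,0,0,0,0,0,0.3]]]' 60
```

```text
t: 11.82
ee_pos: [560.2, -137.3, 139.5]
eef_rot: [3.141, -0.0, 0.432]
ft_force: [1.0, 0.6, 0.0]
opening: 0.998
gripper_force: 0.0
t: 12.65
ee_pos: [560.4, -137.6, 139.6]
eef_rot: [3.141, -0.001, 0.432]
ft_force: [0.9, -0.7, 4.7]
opening: 0.578
gripper_force: 61.3
```

The cap is gripped (49 mm opening). Pushing down.

```bash
python3 -m handwheel '[[[0,0,-1,0,0,0,0.3],[0,0,-1,0,0,0,0.3],[0,0,-1,0,0,0,0.3],[0,0,-1,0,0,0,0.3],[0,0,-1,0,0,0,0.3],[0,0,0,0,0,0,0.3],[0,0,0,0,0,0,0.3],[0,0,0,0,0,0,0.3],[0,0,0,0,0,0,0.3],[0,0,0,0,0,0,0.3]]]' 80
```

```text
t: 13.48
ee_pos: [560.6, -137.6, 135.1]
eef_rot: [3.141, -0.001, 0.432]
ft_force: [-0.2, 0.4, 8.9]
opening: 0.573
gripper_force: 81.8
```

```bash
python3 -m handwheel '[[[0,0,-1,0,0,0,0.3],[0,0,-1,0,0,0,0.3],[0,0,0,0,0,0,0.3],[0,0,0,0,0,0,0.3],[0,0,0,0,0,0,0.3],[0,0,0,0,0,0,0.3],[0,0,0,0,0,0,0.3],[0,0,0,0,0,0,0.3],[0,0,0,0,0,0,0.3],[0,0,0,0,0,0,0.3]]]'
```

```text
t: 14.32
ee_pos: [560.7, -137.6, 134.1]
eef_rot: [3.14, -0.001, 0.432]
ft_force: [-2.7, -0.7, 15.7]
opening: 0.578
gripper_force: 82.8
```

The cap has bottomed out at 16 N. Turning anticlockwise 60°.

```bash
python3 -m handwheel '[[[0,0,0,0,0,4,0.3],[0,0,0,0,0,6,0.3],[0,0,0,0,0,6,0.3],[0,0,0,0,0,6,0.3],[0,0,0,0,0,6,0.3],[0,0,0,0,0,6,0.3],[0,0,0,0,0,6,0.3],[0,0,0,0,0,6,0.3],[0,0,0,0,0,6,0.3],[0,0,0,0,0,6,0.3]]]'
python3 -c "
from h import *
s=ctrl.sense();print(s['ft_force'],s['ft_torque'],s['eef_rot'],s['joint_positions'][6])
p=camera('wrist');save(p,'w5.png')"
```

```text
t: 15.15
ee_pos: [562.0, -137.2, 134.2]
eef_rot: [3.137, 0.0, 1.449]
ft_force: [0.8, 0.1, 12.9]
opening: 0.574
gripper_force: 82.4
[ 0.78052037  0.11722511 12.86906442] [ 0.05035805 -0.07540549  0.00018944] [3.13715381e+00 1.83435556e-04 1.44947425e+00] -0.20807185234609882
```

View pics/w5.png

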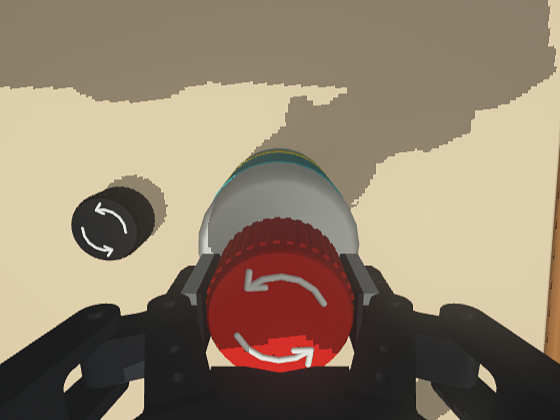

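The cap is held square between the fingers at (280,300), and its arrows turned with the gripper. I'll check in the scene camera, by its sticker, that the bottle itself did not turn.

Run:
```python
from h import *
p=camera("scene");save(p,'s5.png')
c=lambda n:cv2.resize(cv2.imread('pics/'+n)[195:295,170:270],(400,400),interpolation=cv2.INTER_CUBIC)
cv2.imwrite('pics/cmp.png',np.hstack([c('scene0.png'),c('s5.png')]))
```

```text
(no output)
```

View pics/cmp.png

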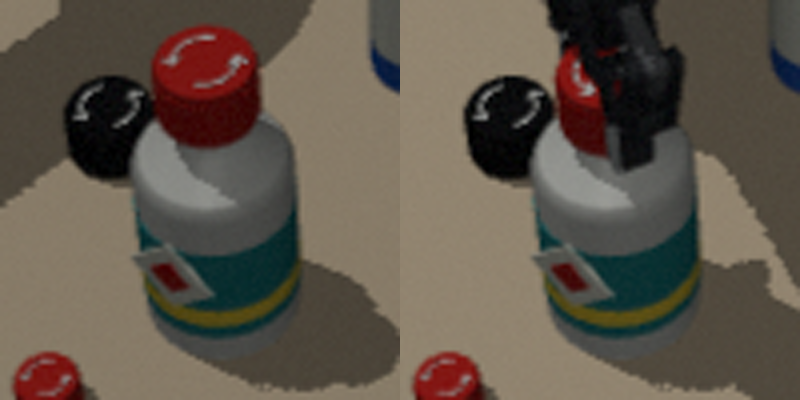

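The sticker and bottle have not moved, so the cap turned in its lock. A small lift first as a check.

```bash
python3 -m handwheel '[[[0,0,2,0,0,0,0.3],[0,0,2,0,0,0,0.3],[0,0,2,0,0,0,0.3],[0,0,2,0,0,0,0.3],[0,0,2,0,0,0,0.3],[0,0,2,0,0,0,0.3],[0,0,2,0,0,0,0.3],[0,0,0,0,0,0,0.3],[0,0,0,0,0,0,0.3],[0,0,0,0,0,0,0.3]]]'
```

```text
t: 16.08
ee_pos: [559.4, -137.3, 145.8]
eef_rot: [-3.14, -0.0, 1.444]
ft_force: [-0.1, -0.5, -1.0]
opening: 0.573
gripper_force: 82.5
```

```bash
python3 -m handwheel '[[[0,0,5,0,0,0,0.3],[0,0,10,0,0,0,0.3],[0,0,10,0,0,0,0.3],[0,0,10,0,0,0,0.3],[0,0,10,0,0,0,0.3],[0,0,10,0,0,0,0.3],[0,0,5,0,0,0,0.3],[0,0,0,0,0,0,0.3],[0,0,0,0,0,0,0.3],[0,0,0,0,0,0,0.3]]]'
python3 -m handwheel '[[[0,0,0,0,0,0,0.3],[0,0,0,0,0,0,0.3],[0,0,0,0,0,0,0.3],[0,0,0,0,0,0,0.3],[0,0,0,0,0,0,0.3],[0,0,0,0,0,0,0.3],[0,0,0,0,0,0,0.3],[0,0,0,0,0,0,0.3],[0,0,0,0,0,0,0.3],[0,0,0,0,0,0,0.3]]]'
python3 -c "
from h import *
save(camera('scene'),'end.png')"
```

```text
t: 16.92
ee_pos: [559.6, -137.4, 205.8]
eef_rot: [-3.141, 0.0, 1.444]
ft_force: [0.4, 0.3, -0.3]
opening: 0.571
gripper_force: 82.5
t: 17.75
ee_pos: [560.0, -137.3, 206.3]
eef_rot: [3.142, 0.0, 1.444]
ft_force: [0.1, 0.0, 0.1]
opening: 0.568
gripper_force: 82.5
```

View pics/end.png

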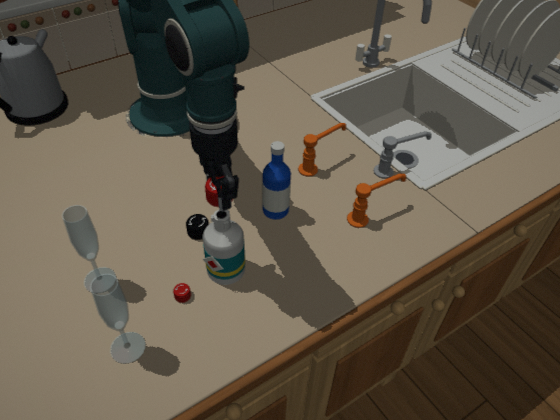

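The cap is held at (213,190) above the open neck at (223,218). The bottle, flutes, cleaner and pump are where they were.

```bash
python3 -c "
from plant import ctrl
print(ctrl.sign_off())"
```

```text
the job is handed in; nothing more can be done
None
```

The job is handed in (no verdict came back): I pressed the steel soap pump fully and it sprang back, then pushed, turned and lifted off the red cap, now held level about 65 mm above its seat, with the bottle, blue bottle and flutes where they stood in the last picture.

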